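Close a refilled coffee tin with its inner lid and keep the outer lid in hand

ROBOT

A 7-joint arm with a two-finger parallel gripper is mounted at the origin on a cart in front of the work surface, level with it; the furniture and walls round the work are solid. World frame = base frame: x ahead of the robot, y to its left, z up, the work surface at z = 0. Lengths are in m, angles in rad, forces in N, time in s.
With the tool pointing down it reaches from about 0.35 to 0.9 m from the base axis. Payload 8.1 kg.
Tool frame: the origin (TCP) lies midway between the tips of the shut fingers; the grasp point (between the pads) lies 19 mm behind it; z points along the fingers, y is the line along which they close (so a half turn about z gives the same grasp; the last joint's range is limited). The gripper opens to 92 mm and grips with 3 to 60 N. Pads are 19 mm wide; open, the fingers measure 130 mm over their backs; the gripper's body (75 mm by 190 mm) begins 47 mm behind the grasp point.
Start: joints at [-1.38, 0.434, 0.025, 1.573, -0.012, 1.134, -0.075], TCP at [0.181, 0.598, 0.19] pointing down, gripper open.
Joint ranges: [-2.62, 2.62], [-0.44, 2.09], [-1.27, 1.32], [0.08, 2.57], [-1.32, 4.46], [0.12, 2], [-2.74, 2.74]. Speed limits (rad/s): [2.22, 2.22, 3.01, 3.01, 3.14, 3.14, 3.14].

INTERFACE

Orientations are given as a unit quaternion [x, y, z, w].
In Python, from cell import telemetry, vision, workorder gives the robot as it stands.
- The arm moves only by the tool send_rows, never from a script. Its argument "rows" is text: rows parted by semicolons, each of 7 numbers parted by spaces: the turn, a rotation vector about the tool's x, y, z in rad, then the shift along the tool's x, y, z in units of 40 mm (1.0 is 40 mm), then the opening, from 0 (shut) to 1 (fully open). A call has exactly 8 rows; each row shifts and turns the commanded pose from where the row before left it, along the tool's axes as they then stand; what a row does not reach is not made up. A row lasts 1/12 s, in which the tool goes at most 41.7 mm and 7.16 degrees, less where a joint would pass 70% of its speed; a pose out of reach is approached as far as the arm can. A call is refused whole if a number of a shift passes 1 or a number of a turn 0.125, either way. A call with a gripper value outside its range is refused whole. The fingers move at their own pace and stop on an object; "grip_force" is the grip in N (left out, the last holds). Time passes only in rows, so rows that do not move let the fingers close, or fill a call up. It gives the time, the measured TCP pose, the force, the opening and the grip force at its end, in the units of the state.
- telemetry.get_obs(): the state, without advancing time (a new reading comes with each control period).
- vision.get_image(name): name is "scene" or "top"; returns the picture (420x560x3 uint8, red, green, blue); there is no depth.
- vision.get_calibration(name): a dict with "K" (3x3 intrinsics, pixels), "rvec" (rotation vector, rad) and "tvec" (3), from world to camera coordinates, as OpenCV has them. Camera axes: x right, y down, z forward; pixel columns grow to the right and rows downward; lengths in m; the calibration is good to about 2 mm. A picture is of the moment at which its call begins. get_calibration takes no time and is no camera call.
- workorder.sign_off(): hands the job in; it is judged then, once.
The state is a dict: "time_s": time; "joint_positions": joint angles; "qd": joint speeds; "effort": joint torques, N m; "position": TCP position; "orientation": TCP orientation; "force": force on the tool from outside, world axes, zero at the start; "wrist_torque": the same for the moment, N m; "opening": finger opening in m; "grasp_force": force on a finger pad.
Only numpy, scipy, OpenCV 4.12 (cv2) and the standard library are available. Lean on these libraries where they do the work, as an engineer would, in place of code of your own. Each camera call takes 0.05 s, during which the arm holds its last target. There are 200 camera calls.

TASK

The coffee tin has just been filled through the funnel: swing the funnel arm well clear of the tin, then pick up the two lids, which are locked together, by the outer lid's wooden handle and set them on the tin so that the inner lid sits fully home in the mouth. Press the outer lid down, turn it about an eighth of a turn counter-clockwise seen from above to unlock it, and lift it off alone, never parting the two lids anywhere but on the tin, and leaving the inner lid seated, the tin standing where it was and the mug, notebook and roll of tape undisturbed. Finish while still holding the outer lid level by its handle about a hand's width above the tin, ready for its new label: do not put it down.

Things in the scene. Friction and masses are not known exactly. Their poses are not given: they have to be found in the camera images.
- tin: Cream enamel coffee tin with navy edges, open at the top, loose, about 0.8 kg, at the start under the funnel. Origin: centre of its underside, z up. Body 122 mm across up to a shoulder 64 mm high; above it the neck, 104 mm outside, 92 mm inside, rim 88 mm high.
- tin_mouth (a point): Centre of the tin's mouth, in the plane of the rim, 88 mm above the tin's underside.
- inner_lid: Steel inner lid, about 0.18 kg, at the start locked inside the outer lid. Origin: centre of the plug's foot, z up. Plug 87 mm across, tapering to 76 mm at the foot, 12 mm deep; above it a flange 110 mm across, 7 mm thick, that rests on the tin's rim when fully home (origin then 76 mm above the tin's underside). Flat raised middle, 60 mm across, 24 mm above the origin.
- pin (a point): Outer end of one of three brass pins, 5 mm thick, that stick out of the inner lid's flange at 0, 120 and 240 degrees from its x axis, 16 mm above its origin, through the J slots in the outer lid's skirt. Hanging, each pin rests in a dip 3 mm deep, and the inner lid's origin is 2.5 mm above the outer lid's. The inner lid has up to 2 mm of sideways play in the outer lid.
- outer_lid: Cream enamel outer lid, about 0.28 kg, standing on the worktop with the inner lid locked in it. Origin: centre of the skirt's lower edge, z up. Skirt 122 mm outside, 114 mm inside; flat top 37 mm above the origin. Seated and pushed down as far as it goes (6.5 mm below hanging height, its top resting on the inner lid's raised middle) its origin is 67 mm above the tin's underside.
- slot_mouth (a point): Open lower end of the slot next to the pin, on the skirt's edge. To unlock with the inner lid seated: push the outer lid down at least 3 mm from hanging height, turn it counter-clockwise seen from above by 44 degrees (38 to 50 will do, a wall stops it at 52), then lift straight up; the pins are out after 25 mm. No spring: the inner lid stays by its weight and friction.
- lid_handle (a point): Middle of the outer lid's oak bridge handle, 61 mm above the lid's origin: grasp here, fingers closing across the lid's x axis. The bar lies along x, 84 mm long, 14 mm wide, 18 mm high (52 to 70 mm above the origin), with 15 mm of air below it.
- funnel_arm (a joint): Angle of the funnel arm about its post, rad. Near 0 the funnel is over the tin, to the left of the post as the robot sees it. It grows as the funnel swings towards the robot and to its right (counter-clockwise seen from above), up to a stop at 1.35; the other way it stops at -0.2. It turns lightly (0.5 N at the knob) and stays where it is left; at 1.0 the funnel is well clear.
- funnel_hinge (a point): Point on the post's axis at the height of the arm, 143 mm above the worktop. The post is 14 mm thick and 178 mm high on a round fixed foot 96 mm across.
- funnel_knob (a point): Top of the upright oak knob on the arm's free end, 190 mm above the worktop, 235 mm from the post's axis and 70 mm from the funnel's axis. It is 18 mm thick and reaches down to 143 mm above the worktop: push it sideways or pinch it.
- funnel_spout (a point): Centre of the lower end of the steel funnel's spout, 165 mm from the post's axis, 98 mm above the worktop. The funnel widens to 96 mm across at its top, 162 mm above the worktop.
- label_tape: Roll of tan tape lying flat, 104 mm across, 25 mm high, loose bystander. Origin: centre of its underside.
- stock_book: Purple notebook, 148x109x14 mm, lying flat, loose bystander. Origin: centre of its underside.
- mug: White mug, 86 mm across without its handle, 101 mm high, loose bystander. Origin: centre of its underside.

How it is judged:
By the outcome, as a careful person would: the job done as asked, in the order asked, and still so for the second after the job is handed in, while the arm keeps its last pose, push and grip.
It also fails if it takes over 67 s, if anything falls off the work surface, if the arm or the gripper's body presses on something with over 40 N, if the wrist force passes 120 N, or if a joint passes its speed limit or range.

## Working session

There is one attempt and no reset: what is moved stays moved. The work goes in short steps, Python scripts to look and compute and a tool call to move; the robot and the scene stay as the last step left them, time stands still between calls to the robot, and variables do not carry over. Pictures are saved under pics/ and viewed, at most 10 in all, crops included, and the job is handed in when it is done.

Besides the shell and the picture viewer there is one more tool, called after ">>>" by a JSON object that holds its "api" and its "payload", one argument or row to a line. send_rows: Moves the arm, as the interface text tells. Its arguments: {"type":"object","properties":{"rows":{"type":"string"},"grip_force":{"type":"number"}},"required":["rows"]}

```bash
mkdir -p pics; ls
python3 - <<'E'
from cell import telemetry, vision
import cv2,numpy as np
o=telemetry.get_obs();print(o)
for n in("scene","top"):
    im=vision.get_image(n);np.save(n+'.npy',im);cv2.imwrite(f'pics/{n}0.png',im[:,:,::-1])
    c=vision.get_calibration(n);R=cv2.Rodrigues(np.array(c['rvec']))[0];print(n,c['K'],-R.T@np.array(c['tvec']).ravel(),R)
E
```

```text
pics
{'time_s': 0.0, 'joint_positions': array([-1.3796072 ,  0.4352    ,  0.02495387,  1.5741012 , -0.01156391,
        1.13402147, -0.07505801]), 'qd': array([ 2.90525848e-04, -2.84210698e-03, -1.25849368e-03,  3.49545024e-04,
       -3.22286001e-04, -1.16157895e-03,  8.38247725e-05]), 'effort': array([ 3.44634364e-04, -6.67845011e+01,  9.85089093e-01, -3.14455390e+01,
       -6.06856006e-02,  4.27905063e-02,  1.50621149e-04]), 'position': array([0.18088256, 0.5976459 , 0.18885752]), 'orientation': array([ 1.46364454e-01,  9.89230417e-01, -7.92238178e-04, -3.24634648e-05]), 'force': array([ 0.01032127, -0.18880047, -0.46180005]), 'wrist_torque': array([-0.03463258, -0.06021597, -0.02612837]), 'grasp_force': 0.0, 'opening': 0.09178044862955267}
scene [[489.56673641   0.         279.31958262]
 [  0.         489.56673641 213.82698455]
 [  0.           0.           1.        ]] [-0.61631265  0.60646107  1.22637415] [[-0.46471735 -0.88528847  0.01738137]
 [-0.58451887  0.29197024 -0.75702779]
 [ 0.66511313 -0.36196368 -0.65315145]]
top [[394.63951052   0.         282.96480987]
 [  0.         394.63951052 205.85065434]
 [  0.           0.           1.        ]] [0.24317027 0.0226845  1.28707222] [[-0.03070128 -0.99952336  0.00323681]
 [-0.97717431  0.02933345 -0.21040418]
 [ 0.21020894 -0.0096226  -0.97760913]]
```

View pics/scene0.png

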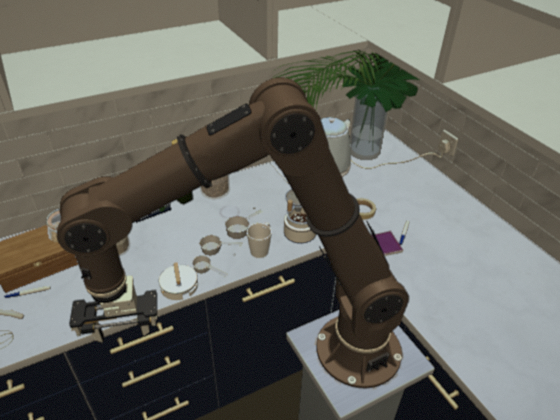

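View pics/top0.png

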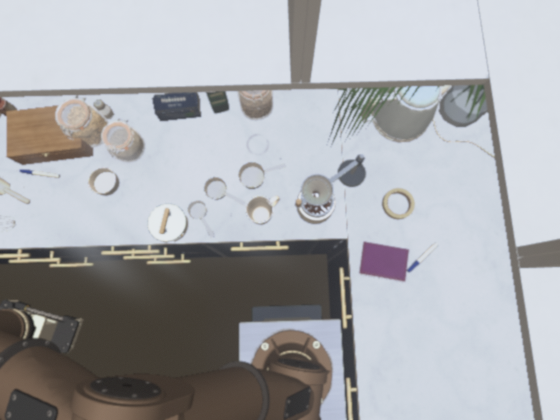

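Scene view: lid at about (178,280), tin and funnel at about (300,215), mug at (259,240). Top view: lid at (167,223) with a near-vertical handle, mug at (260,210), funnel at (317,190), tin at (317,205), post at (352,172). Next I zoom in.

```bash
cat > h.py <<'E'
import numpy as np,cv2
from cell import telemetry, vision
from scipy.spatial.transform import Rotation as Rot
C={n:vision.get_calibration(n) for n in("scene","top")}
def ray(n,u,v,z):
    c=C[n];R=cv2.Rodrigues(np.array(c['rvec']))[0];p=-R.T@np.array(c['tvec']).ravel()
    d=R.T@np.linalg.inv(c['K'])@np.array([u,v,1.]);return p+d*(z-p[2])/d[2]
def proj(n,P):
    c=C[n];return cv2.projectPoints(np.array(P,float).reshape(-1,3),np.array(c['rvec']),np.array(c['tvec']),np.array(c['K']),None)[0].reshape(-1,2)
def crop(im,n,x0,x1,y0,y1,s):
    cv2.imwrite(n,cv2.resize(im[y0:y1,x0:x1,::-1],None,fx=s,fy=s,interpolation=cv2.INTER_CUBIC))
E
python3 - <<'E'
from h import *
t=np.load('top.npy');s=np.load('scene.npy')
a=cv2.resize(t[140:250,140:240],None,fx=4,fy=4,interpolation=cv2.INTER_CUBIC)
b=cv2.resize(t[140:250,280:380],None,fx=4,fy=4,interpolation=cv2.INTER_CUBIC)
cv2.imwrite('pics/tc.png',np.hstack([a,b])[:,:,::-1])
crop(s,'pics/sc.png',150,350,170,310,4)
E
```

```text
(no output)
```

View pics/tc.png

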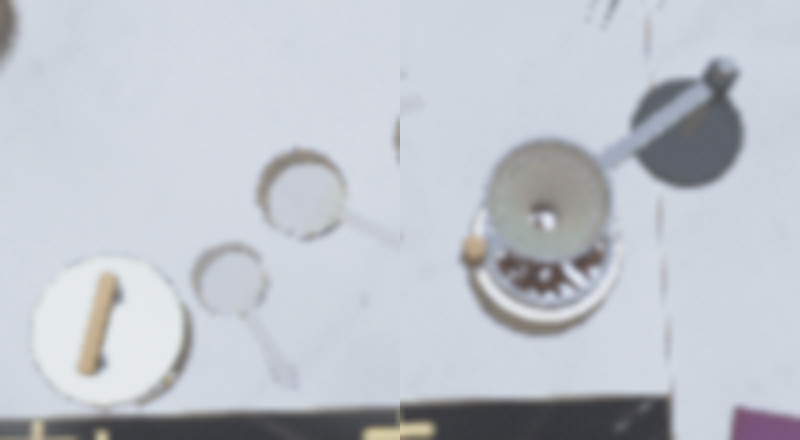

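View pics/sc.png

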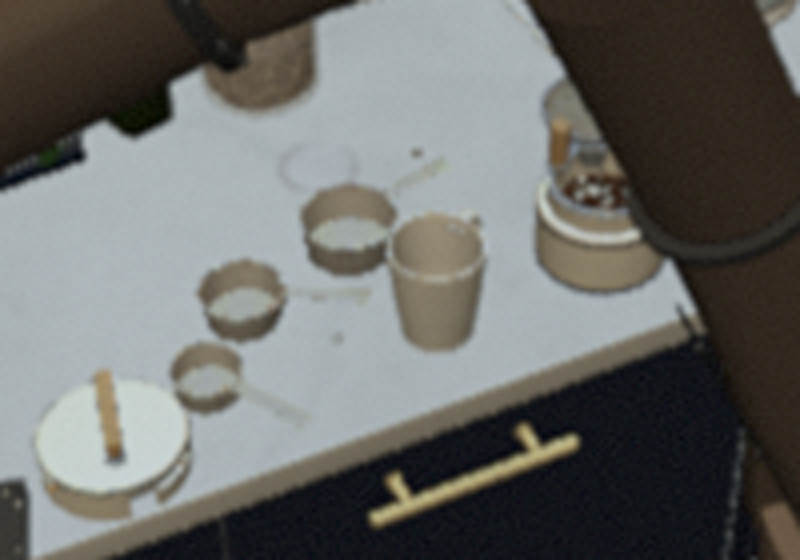

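Run:
```python
from h import *
t=np.load('top.npy');hsv=cv2.cvtColor(t,cv2.COLOR_RGB2HSV).astype(int)
# oak masks
def blob(m,x0,x1,y0,y1):
    k=np.zeros(m.shape,np.uint8);k[y0:y1,x0:x1]=m[y0:y1,x0:x1];return k
oak=((hsv[...,0]<20)&(hsv[...,1]>70)&(hsv[...,2]>130)).astype(np.uint8)
for nm,b,z in(("handle",(155,175,203,238),.070),("knob",(292,305,196,210),.18)):
    k=blob(oak,*b);ys,xs=np.nonzero(k);r=cv2.minAreaRect(np.c_[xs,ys].astype(np.float32));print(nm,len(xs),r,xs.mean(),ys.mean(),ray('top',xs.mean(),ys.mean(),z))
    if nm=="handle":
        P=np.array([ray('top',x,y,z)[:2] for x,y in zip(xs,ys)]);w,V=np.linalg.eigh(np.cov(P.T));print(V[:,1],np.degrees(np.arctan2(*V[::-1,1])),4*w**.5*.866)
# lid top: bright, nearly white
w=((hsv[...,2]>222)&(hsv[...,1]<18)).astype(np.uint8)
for nm,b,z in(("lid",(140,195,195,250),.037),):
    k=blob(w,*b);c=max(cv2.findContours(k,0,1)[0],key=cv2.contourArea);e=cv2.fitEllipse(cv2.convexHull(c));print(nm,e,ray('top',*e[0],z))
print(t[222,150:155],t[215,185:195],t[175:180,330])
print('post',ray('top',360.2,158.7,.178),'foot',ray('top',351.75,173,.0),'funnel',ray('top',317,190,.162),'knob',ray('top',298.5,202.5,.185))
for u,v in((469,250),(620,250),(545,322)): print(ray('top',(u-400)/4+280,v/4+140,.064))
for n,e in(('mug',(260,207)),):print(n,ray('top',*e,.101))
```

```text
handle 1 ((163.0, 229.0), (0.0, 0.0), 0.0) 163.0 229.0 [0.44241122 0.38615843 0.07      ]
[nan nan] nan [nan nan]
knob 0 ((0.0, 0.0), (0.0, 0.0), 0.0) nan nan [nan nan nan]
lid ((164.5061492919922, 206.88436889648438), (54.584197998046875, 74.90481567382812), 26.024322509765625) [0.52004496 0.39354522 0.037     ]
[[229 234 235]
 [229 234 235]
 [229 233 235]
 [228 233 235]
 [229 234 235]] [[193 198 204]
 [198 204 213]
 [206 213 221]
 [205 212 222]
 [196 200 209]
 [187 188 191]
 [190 193 200]
 [196 201 212]
 [199 204 215]
 [198 204 214]] [[204 211 221]
 [200 207 218]
 [191 199 211]
 [177 185 199]
 [164 173 189]]
post [ 0.61713958 -0.22054307  0.178     ] foot [ 0.62706627 -0.22718348  0.        ] funnel [ 0.52976767 -0.08995685  0.162     ] knob [ 0.48861265 -0.03290893  0.185     ]
[ 0.51567959 -0.03504347  0.064     ]
[ 0.51208358 -0.15495112  0.064     ]
[ 0.45589854 -0.09257359  0.064     ]
mug [0.49671066 0.08163225 0.101     ]<stdin>:10: RuntimeWarning: Degrees of freedom <= 0 for slice
  c *= np.true_divide(1, fact)
  c *= np.true_divide(1, fact)
<stdin>:8: RuntimeWarning: Mean of empty slice.
  ret = ret.dtype.type(ret / rcount)
```

Run:
```python
from h import *
t=np.load('top.npy').astype(int);s=np.load('scene.npy').astype(int)
def blob(m,x0,x1,y0,y1):
    k=np.zeros(m.shape,np.uint8);k[y0:y1,x0:x1]=m[y0:y1,x0:x1];return k
for n,im,z,b,kb in(('top',t,.070,(155,175,203,240),(292,305,196,210)),('scene',s,.070,(165,185,258,288),(284,296,195,214))):
    oak=(im[...,0]-im[...,2]>30)
    k=blob(oak,*b);ys,xs=np.nonzero(k);P=np.array([ray(n,x,y,z)[:2] for x,y in zip(xs,ys)])
    w,V=np.linalg.eigh(np.cov(P.T));print(n,'handle',len(xs),P.mean(0),np.degrees(np.arctan2(V[1,1],V[0,1]))%180,(12*w)**.5)
    k=blob(oak,*kb);ys,xs=np.nonzero(k);print('knob',len(xs),xs.mean(),ys.mean(),ray(n,xs.mean(),ys.mean(),.18 if n=='top' else .167))
w=(t.min(2)>222)
k=blob(w,140,195,195,250);cs=max(cv2.findContours(k,0,1)[0],key=cv2.contourArea);e=cv2.fitEllipse(cv2.convexHull(cs));print('lid',e,ray('top',*e[0],.037))
x,y=e[0];print([ray('top',x+a,y,.037)[:2] for a in(-e[1][0]/2,e[1][0]/2)])
```

```text
top handle 95 [0.46889812 0.38392993] 167.7142551702214 [0.01221694 0.07702541]
knob 20 298.4 201.75 [ 0.49194392 -0.03295978  0.18      ]
scene handle 83 [0.45471179 0.38809641] 167.60655324807206 [0.01222661 0.08932962]
knob 49 289.7959183673469 205.3265306122449 [ 0.48559746 -0.03280155  0.167     ]
lid ((166.0845947265625, 222.05906677246094), (34.1687126159668, 36.34160614013672), 55.422428131103516) [0.4700448  0.38687673 0.037     ]
[array([0.47169535, 0.44160923]), array([0.46839378, 0.3321287 ])]
```

>>> {"api": "send_rows", "payload": {
  "rows": "0 0 0 -0.5 -0.54 -0.5 1;0 0 0 -0.5 -0.54 -0.5 1;0 0 0 -0.5 -0.54 -0.5 1;0 0 0 -0.5 -0.54 0 1;0 0 0 -0.5 -0.54 0 1;0 0 0 -0.5 -0.54 0 1;0 0 0 -0.5 -0.54 0 1;0 0 0 -0.5 -0.54 0 1",
  "grip_force": 12
}}

```text
time_s: 0.77
position: [0.2844, 0.3849, 0.2494]
orientation: [0.146, 0.989, -0.0, -0.0]
force: [-0.7, 0.9, 0.2]
opening: 0.0917
grasp_force: 0.0
```

>>> {"api": "send_rows", "payload": {
  "rows": "0 0 0 -0.5 -0.54 0 1;0 0 0 -0.5 -0.54 0 1;0 0 0 -0.5 -0.54 0 1;0 0 0 -0.5 -0.54 0 1;0 0 0 -0.5 -0.54 0 1;0 0 0 -0.5 -0.54 0 1;0 0 0 -0.5 -0.54 0 1;0 0 0 -0.5 -0.54 0 1"
}}

```text
time_s: 1.43
position: [0.3873, 0.1732, 0.2495]
orientation: [0.146, 0.989, -0.0, -0.0]
force: [0.2, 0.0, -0.1]
opening: 0.0915
grasp_force: 0.0
```

>>> {"api": "send_rows", "payload": {
  "rows": "0 0 0 -0.5 -0.54 0 0.6;0 0 0 -0.5 -0.54 0 0.6;0 0 0 -0.5 -0.54 0 0.6;0 0 0 -0.5 -0.54 0 0.6;0 0 0 -0.5 -0.54 0 0.6;0 0 0 -0.5 -0.54 0 0.6;0 0 0 -0.5 -0.54 0 0.6;0 0 0 -0.4 -0.4 0 0.6"
}}

```text
time_s: 2.1
position: [0.4884, -0.033, 0.2496]
orientation: [0.147, 0.989, -0.0, 0.0]
force: [-0.0, 0.2, -0.6]
opening: 0.0551
grasp_force: 0.0
```

>>> {"api": "send_rows", "payload": {
  "rows": "0 0 0.083 0 0 0 0.6;0 0 0.083 0 0 0 0.6;0 0 0.083 0 0 0 0.6;0 0 0.083 0 0 0 0.6;0 0 0.083 0 0 0 0.6;0 0 0.083 0 0 0 0.6;0 0 0.083 0 0 0 0.6;0 0 0.083 0 0 0 0.6"
}}

```text
time_s: 2.77
position: [0.4877, -0.0305, 0.2494]
orientation: [0.463, 0.887, -0.0, -0.0]
force: [-0.1, -0.4, 0.7]
opening: 0.0552
grasp_force: 0.0
```

```bash
cat >> h.py <<'E'
def st():
    o=telemetry.get_obs();R=Rot.from_quat(o['orientation']).as_matrix();a=np.arctan2(R[1,0],R[0,0])
    return o,R,a
def to(p,yaw=None):
    o,R,a=st();print(o['time_s'],o['position'].round(4),'yaw',np.degrees(a).round(2),'q',o['joint_positions'].round(2),'F',o['force'].round(1))
    print('shift',((R.T@(np.array(p)-o['position']))/.04).round(3), '' if yaw is None else ('turn',round(float((a-np.radians(yaw)+np.pi)%(2*np.pi)-np.pi),3)))
E
python3 -c "
from h import *
to((.489,-.033,.167),125)"
```

```text
2.7667 [ 0.4877 -0.0305  0.2494] yaw 124.88 q [-0.58  0.16  0.63  1.84 -0.11  1.17  0.69] F [-0.1 -0.4  0.7]
shift [-0.071 -0.009  2.059] ('turn', -0.002)
```

>>> {"api": "send_rows", "payload": {
  "rows": "0 0 0 -0.07 0 0.5 0.6;0 0 0 0 0 0.5 0.6;0 0 0 0 0 0.5 0.6;0 0 0 0 0 0.55 0.6;0 0 0 0 0 0 0;0 0 0 0 0 0 0;0 0 0 0 0 0 0;0 0 0 0 0 0 0"
}}

```text
time_s: 3.43
position: [0.4906, -0.0328, 0.1689]
orientation: [0.461, 0.887, 0.001, 0.001]
force: [-0.2, -0.1, -0.6]
opening: 0.0331
grasp_force: 0.0
```

Run:
```python
from h import *
to((.489,-.033,.167),125);print(telemetry.get_obs()['opening'],telemetry.get_obs()['grasp_force'])
```

```text
3.4333 [ 0.4906 -0.0328  0.1689] yaw 125.12 q [-0.54  0.26  0.62  1.96 -0.18  0.98  0.78] F [-0.2 -0.1 -0.6]
shift [ 0.019 -0.034  0.047] ('turn', 0.002)
0.03314055416044111 0.0
```

>>> {"api": "send_rows", "payload": {
  "rows": "0 0 0 0 0 0 0;0 0 0 0 0 0 0;0 0 0 0 0 0 0;0 0 0 0 0 0 0;0 0 -0.05 0 -0.29 0 0;0 0 -0.05 0 -0.29 0 0;0 0 -0.05 0 -0.29 0 0;0 0 -0.05 0 -0.29 0 0"
}}

```text
time_s: 4.1
position: [0.4535, -0.0624, 0.1677]
orientation: [0.369, 0.93, 0.0, -0.0]
force: [0.6, -0.6, -0.3]
opening: 0.0005
grasp_force: 0.0
```

Run:
```python
from h import *
th=np.radians(125)+.2
to((.622+.235*np.cos(th),-.224+.235*np.sin(th),.167));print(telemetry.get_obs()['opening'],telemetry.get_obs()['grasp_force'])
```

```text
4.1 [ 0.4535 -0.0624  0.1677] yaw 136.74 q [-0.48  0.19  0.6   2.03 -0.13  0.96  1.  ] F [ 0.6 -0.6 -0.3]
shift [ 0.037 -0.026  0.017] 
0.0005211220768211851 0.0
```

Run:
```python
from h import *
t=vision.get_image('top');s=vision.get_image('scene');np.save('t2.npy',t);np.save('s2.npy',s)
f=lambda im,x0,y0:cv2.resize(im[y0:y0+110,x0:x0+100],None,fx=4,fy=4,interpolation=cv2.INTER_CUBIC)
cv2.imwrite('pics/c2.png',np.hstack([f(t,280,130),f(s,240,150)])[:,:,::-1])
```

```text
(no output)
```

View pics/c2.png

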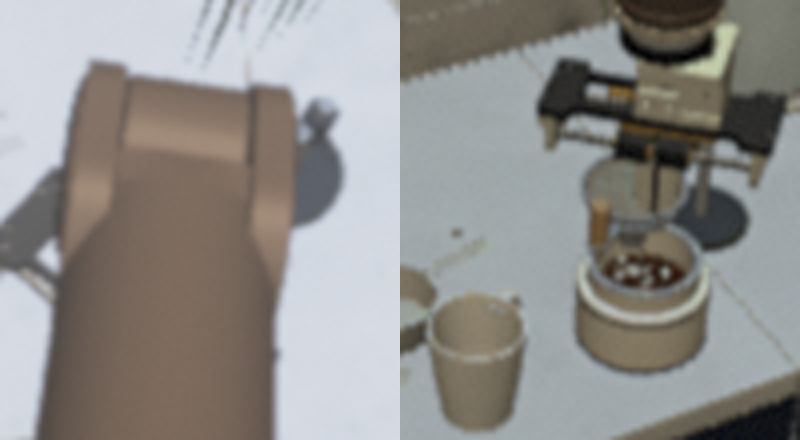

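Run:
```python
from h import *
for P in((.4535,-.0624,.1677),(.4535,-.0624,.2337),(.488,-.033,.19),(.488,-.033,.143)): print(proj('scene',P),proj('top',P))
for z in(.143,.167,.19): print(z,ray('scene',289.5,200,z),ray('scene',289.5,210.5,z),ray('top',298.4,201.9,z))
t=np.load('s2.npy').astype(int);k=(t[...,0]-t[...,2]>30);ys,xs=np.nonzero(k[190:215,282:298]);print(xs.min()+282,xs.max()+282,ys.min()+190,ys.max()+190,ys.size)
```

```text
[[302.1067559  208.12300724]] [[308.93027544 215.37457957]]
[[303.0704949 192.7008693]] [[310.56744122 210.84755713]]
[[289.71983852 199.63309284]] [[298.61352223 202.32501606]]
[[289.29009213 210.30175099]] [[297.94792071 205.79766348]]
0.143 [ 0.53663589 -0.06033337  0.143     ] [ 0.48676073 -0.03314185  0.143     ] [ 0.49980157 -0.03480171  0.143     ]
0.167 [ 0.51109461 -0.04556187  0.167     ] [ 0.46232434 -0.01897272  0.167     ] [ 0.49441804 -0.03359578  0.167     ]
0.19 [ 0.48661755 -0.03140584  0.19      ] [ 0.43890612 -0.00539397  0.19      ] [ 0.48925882 -0.0324401   0.19      ]
288 292 200 211 46
```

Run:
```python
from h import *
s=np.load('s2.npy');im=s.copy()
crop(im,'pics/c3.png',260,340,150,225,7)
```

```text
(no output)
```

View pics/c3.png

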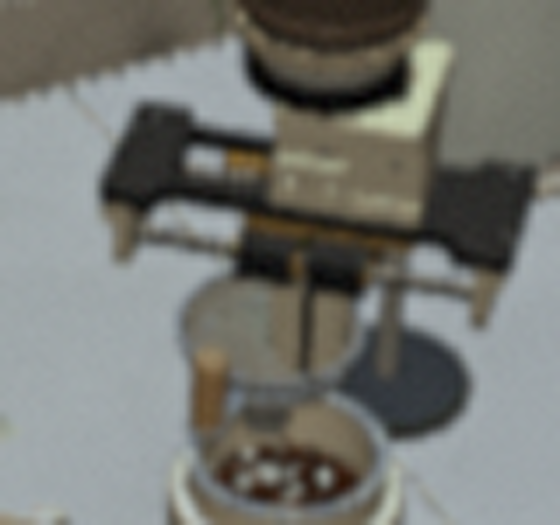

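Picture shows shut fingertips ending at about (303,203), 5 px above the projected TCP (302,208), and the knob unmoved at (290,205). I'll check the finger projection in the start pictures.

Run:
```python
from h import *
p=np.array([.18088,.59765,.18886]);a=np.radians(163.2);y=np.array([np.sin(a),-np.cos(a),0]);x=np.array([np.cos(a),np.sin(a),0])
out=[]
for n,x0,y0 in(('scene',60,270),('top',0,290)):
    im=np.load(n+'.npy')[y0:y0+80,x0:x0+100];im=cv2.resize(im,None,fx=4,fy=4,interpolation=cv2.INTER_CUBIC)
    im=cv2.convertScaleAbs(im,alpha=1.5,beta=20)
    for s in(-.046,.046):
        for dz,col in((0,(255,0,0)),(.022,(0,255,0))):
            q=(proj(n,p+s*y+[0,0,dz])[0]-[x0,y0]+.5)*4;cv2.circle(im,tuple(int(v) for v in q),2,col,-1)
    out.append(im)
cv2.imwrite('pics/c4.png',np.hstack(out)[:,:,::-1])
```

```text
(no output)
```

View pics/c4.png

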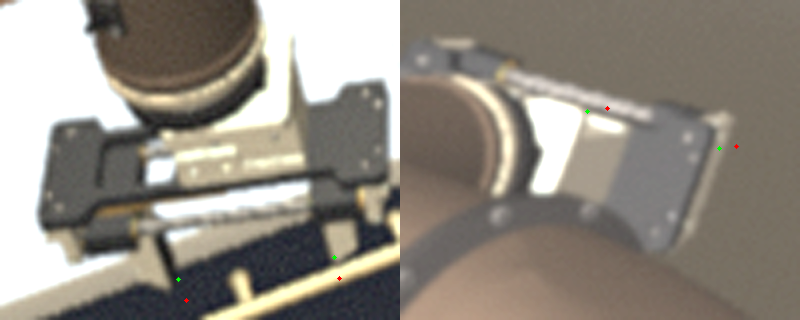

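Both views fit fingertips about 20 mm above the reported TCP (green marks at (179,279) and (334,257) of the crop meet the tips). I retry the knob lower.

```bash
python3 -c "
from h import *
to((.488,-.033,.198),125)"
```

```text
4.2 [ 0.4528 -0.0633  0.1678] yaw 136.51 q [-0.48  0.19  0.6   2.03 -0.13  0.96  1.  ] F [ 0.5 -0.2 -0. ]
shift [-0.116  1.156 -0.755] ('turn', 0.201)
```

>>> {"api": "send_rows", "payload": {
  "rows": "0 0 0 0 0 -0.5 0.6;0 0 0 0 0 -0.26 0.6;0 0 0 0 0 0 0.6;0 0 0 0 0 0 0.6;0 0 0 -0.06 0.58 0 0.6;0 0 0 -0.06 0.58 0 0.6;0 0 0.1 0 0 0 0.6;0 0 0.1 0 0 0 0.6"
}}

```text
time_s: 4.87
position: [0.4898, -0.0304, 0.1969]
orientation: [0.462, 0.887, -0.001, -0.0]
force: [0.5, -1.2, 0.5]
opening: 0.0497
grasp_force: 0.0
```

>>> {"api": "send_rows", "payload": {
  "rows": "0 0 0 0 0 0.3 0.6;0 0 0 0 0 0.3 0.6;0 0 0 0 0 0.3 0.6;0 0 0 0 0 0.35 0.6;0 0 0 0 0 0 0;0 0 0 0 0 0 0;0 0 0 0 0 0 0;0 0 0 0 0 0 0"
}}

```text
time_s: 5.53
position: [0.4897, -0.0317, 0.1485]
orientation: [0.461, 0.887, 0.0, 0.0]
force: [-0.1, 0.0, -0.7]
opening: 0.033
grasp_force: 0.0
```

>>> {"api": "send_rows", "payload": {
  "rows": "0 0 0 0 0 0 0;0 0 0 0 0 0 0;0 0 0 0 0 0 0;0 0 0 0 0 0 0;0 0 0 0 0 0 0;0 0 0 0 0 0 0;0 0 0 0 0 0 0;0 0 0 0 0 0 0"
}}

```text
time_s: 6.2
position: [0.4896, -0.0317, 0.1484]
orientation: [0.461, 0.888, 0.0, 0.0]
force: [-0.4, -0.0, 6.3]
opening: 0.017
grasp_force: 12.0
```

>>> {"api": "send_rows", "payload": {
  "rows": "0 0 -0.06 0 -0.35 0 0;0 0 -0.06 0 -0.35 0 0;0 0 -0.06 0 -0.35 0 0;0 0 -0.06 0 -0.35 0 0;0 0 -0.06 0 -0.35 0 0;0 0 -0.06 0 -0.35 0 0;0 0 0 0 0 0 0;0 0 0 0 0 0 0"
}}

```text
time_s: 6.87
position: [0.4303, -0.0916, 0.1485]
orientation: [0.295, 0.955, -0.0, 0.002]
force: [6.8, -4.0, -3.2]
opening: 0.0166
grasp_force: 12.0
```

Run:
```python
from h import *
th=np.radians(125)+.36
to((.622+.235*np.cos(th),-.224+.235*np.sin(th),.148),145.6);o=telemetry.get_obs();print(o['opening'],o['grasp_force'],np.hypot(*(o['position'][:2]-[.622,-.224])))
```

```text
6.8667 [ 0.4303 -0.0916  0.1485] yaw 145.64 q [-0.4   0.18  0.57  2.09 -0.12  0.89  1.21] F [ 6.8 -4.  -3.2]
shift [ 0.051 -0.027  0.013] ('turn', 0.001)
0.016592027709281785 11.99904665350914 0.23297369242191718
```

>>> {"api": "send_rows", "payload": {
  "rows": "0 0 -0.06 -0.05 -0.35 0 0;0 0 -0.06 -0.02 -0.35 0 0;0 0 -0.06 -0.02 -0.35 0 0;0 0 -0.06 -0.02 -0.35 0 0;0 0 -0.06 -0.02 -0.35 0 0;0 0 -0.06 -0.02 -0.35 0 0;0 0 0 0 0 0 0;0 0 0 0 0 0 0"
}}

```text
time_s: 7.53
position: [0.3959, -0.1683, 0.1481]
orientation: [0.12, 0.993, 0.0, -0.001]
force: [-8.1, 1.4, 14.0]
opening: 0.0167
grasp_force: 12.0
```

>>> {"api": "send_rows", "payload": {
  "rows": "0 0 -0.05 -0.02 -0.35 0 0;0 0 -0.05 -0.02 -0.35 0 0;0 0 -0.05 -0.02 -0.35 0 0;0 0 -0.05 -0.02 -0.35 0 0;0 0 -0.05 -0.02 -0.35 0 0;0 0 -0.05 -0.02 -0.35 0 0;0 0 0 0 0 0 0;0 0 0 0 0 0 0"
}}

```text
time_s: 8.2
position: [0.3911, -0.2527, 0.1478]
orientation: [-0.03, 1.0, 0.0, -0.001]
force: [-7.7, -0.0, 9.4]
opening: 0.0168
grasp_force: 12.0
```

Run:
```python
from h import *
to((.4,-.2,.148));o=telemetry.get_obs();d=o['position'][:2]-[.622,-.224];print(o['opening'],o['grasp_force'],np.hypot(*d),np.degrees(np.arctan2(d[1],d[0]))%360-125)
```

```text
8.2 [ 0.3911 -0.2527  0.1478] yaw -176.58 q [-0.01  0.23  0.56  2.03 -0.16  0.92  2.27] F [-7.7 -0.   9.4]
shift [-0.301  1.302 -0.005] 
0.01680703735442828 12.001021206378937 0.2326736767406014 62.08416252604073
```

>>> {"api": "send_rows", "payload": {
  "rows": "0 0 0 0 0 0 0.7;0 0 0 0 0 0 0.7;0 0 0 0 0 0 0.7;0 0 0 0 0 -0.2 0.7;0 0 0 0 0 -0.6 0.7;0 0 0 0 0 -0.8 0.7;0 0 0 0 0 -0.8 0.7;0 0 0 0 0 -0.2 0.7"
}}

```text
time_s: 8.87
position: [0.3952, -0.2525, 0.2569]
orientation: [-0.031, 1.0, -0.001, 0.003]
force: [1.0, 0.3, 0.6]
opening: 0.0628
grasp_force: 0.0
```

Run:
```python
from h import *
to((.468,.385,.25),167.7)
```

```text
8.8667 [ 0.3952 -0.2525  0.2569] yaw -176.45 q [-0.06  0.11  0.58  1.87 -0.07  1.17  2.18] F [1.  0.3 0.6]
shift [-2.802 15.795  0.148] ('turn', 0.277)
```

>>> {"api": "send_rows", "payload": {
  "rows": "0 0 0 -0.15 0.88 0 0.7;0 0 0 -0.15 0.88 0 0.7;0 0 0 -0.15 0.88 0 0.7;0 0 0 -0.15 0.88 0 0.7;0 0 0 -0.15 0.88 0 0.7;0 0 0 -0.15 0.88 0 0.7;0 0 0 -0.15 0.88 0 0.7;0 0 0 -0.15 0.88 0 0.7"
}}

```text
time_s: 9.53
position: [0.4235, 0.0347, 0.2524]
orientation: [-0.031, 1.0, 0.0, 0.0]
force: [1.3, 0.8, -0.6]
opening: 0.0641
grasp_force: 0.0
```

>>> {"api": "send_rows", "payload": {
  "rows": "0 0 0 -0.15 0.88 0 0.7;0 0 0 -0.15 0.88 0 0.7;0 0 0 -0.15 0.88 0 0.7;0 0 0 -0.15 0.88 0 0.7;0 0 0 -0.15 0.88 0 0.7;0 0 0 -0.15 0.88 0 0.7;0 0 0 -0.15 0.88 0 0.7;0 0 0 -0.15 0.88 0 0.7"
}}

```text
time_s: 10.2
position: [0.4539, 0.3187, 0.2522]
orientation: [-0.031, 1.0, 0.0, 0.0]
force: [0.7, -0.1, -0.2]
opening: 0.0641
grasp_force: 0.0
```

>>> {"api": "send_rows", "payload": {
  "rows": "0 0 0 -0.15 0.88 0 0.7;0 0 0 -0.15 0.88 0 0.7;0 0 0.07 0 0 0 0.7;0 0 0.07 0 0 0 0.7;0 0 0.07 0 0 0 0.7;0 0 0.067 0 0 0 0.7;0 0 0 0 0 0 0.7;0 0 0 0 0 0 0.7"
}}

```text
time_s: 10.87
position: [0.4615, 0.388, 0.2521]
orientation: [0.106, 0.994, -0.0, 0.0]
force: [-0.1, 0.3, -0.5]
opening: 0.0646
grasp_force: 0.0
```

Run:
```python
from h import *
to((.468,.385,.06),167.7)
t=vision.get_image('top');s=vision.get_image('scene');np.save('t3.npy',t);np.save('s3.npy',s)
f=lambda im,x0,y0:cv2.resize(im[y0:y0+110,x0:x0+100],None,fx=4,fy=4,interpolation=cv2.INTER_CUBIC)
cv2.imwrite('pics/c5.png',np.hstack([f(t,280,150),f(s,140,200)])[:,:,::-1])
```

```text
10.8667 [0.4615 0.388  0.2521] yaw 167.83 q [-0.87  0.35  0.12  1.54 -0.04  1.25  0.61] F [-0.1  0.3 -0.5]
shift [-0.174 -0.037  4.802] ('turn', 0.002)
```

View pics/c5.png

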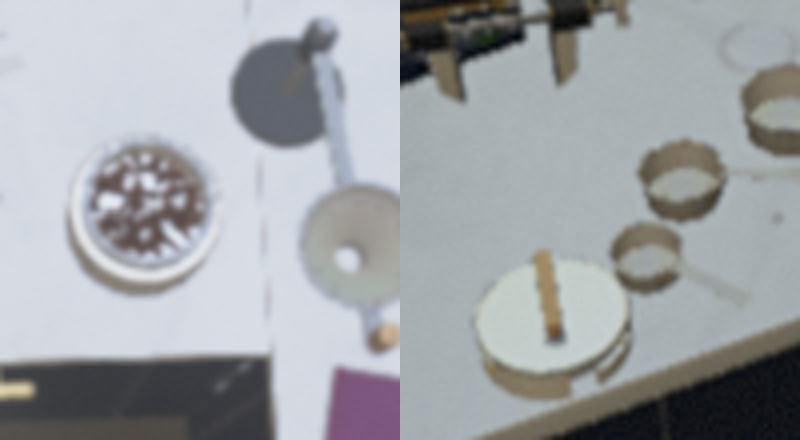

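Run:
```python
from h import *
L=ray('top',280+69/4,150+208/4,.064);R=ray('top',280+219/4,150+208/4,.064);B=ray('top',280+145/4,150+281/4,.064);print('shoulder',(L+R)/2,R-L,B+[.061,0,0])
print('rim',ray('top',316.7,200.4,.088))
t=np.load('t3.npy').astype(int)
m=(t[...,0]-t[...,2]>25);k=np.zeros(m.shape,np.uint8);k[180:225,296:340]=m[180:225,296:340];c=max(cv2.findContours(k,0,1)[0],key=len)
# bright shoulder hull
w=((t.min(2)>222)&(t[...,2]-t[...,0]<12));w2=np.zeros(w.shape,np.uint8);w2[180:225,294:338]=w[180:225,294:338];ys,xs=np.nonzero(w2);print('bright',xs.size,xs.min(),xs.max(),ys.min(),ys.max())
from math import hypot
p=[.4615,.388]
for z in(.252,.262,.272,.282):print(z,proj('scene',(*p,z)))
```

```text
shoulder [ 0.5155201 -0.0946788  0.064    ] [-0.00357265 -0.11914589  0.        ] [ 0.51769596 -0.09261226  0.064     ]
rim [ 0.51521959 -0.094796    0.088     ]Traceback (most recent call last):
  File "<stdin>", line 5, in <module>
ValueError: max() iterable argument is empty
```

>>> {"api": "send_rows", "payload": {
  "rows": "0 0 0 -0.16 -0.04 0.8 0.7;0 0 0 0 0 0.8 0.7;0 0 0 0 0 0.8 0.7;0 0 0 0 0 0.8 0.7;0 0 0 0 0 0.8 0.7;0 0 0 0 0 0.6 0.7;0 0 0 0 0 0.4 0.7;0 0 0 0 0 0.1 0.7"
}}

```text
time_s: 11.63
position: [0.4661, 0.3834, 0.045]
orientation: [0.107, 0.994, -0.002, -0.002]
force: [-0.5, -1.3, -0.4]
opening: 0.0642
grasp_force: 0.0
```

Run:
```python
from h import *
to((.468,.385,.022),167.7)
for z in(.252,.262,.272,.282):print(z,proj('scene',(.4615,.388,z)))
s=vision.get_image('scene');t=vision.get_image('top')
f=lambda im,x0,y0:cv2.resize(im[y0:y0+100,x0:x0+90],None,fx=4,fy=4,interpolation=cv2.INTER_CUBIC)
cv2.imwrite('pics/c6.png',np.hstack([f(t,130,170),f(s,130,220)])[:,:,::-1])
```

```text
11.6333 [0.4661 0.3834 0.045 ] yaw 167.77 q [-0.84  0.55  0.1   1.78 -0.07  0.81  0.64] F [-0.5 -1.3 -0.4]
shift [-0.039  0.05   0.576] ('turn', 0.001)
0.252 [[168.43803296 228.81190954]]
0.262 [[167.98977935 226.28124641]]
0.272 [[167.53740006 223.72729132]]
0.282 [[167.08083787 221.14972121]]
```

View pics/c6.png

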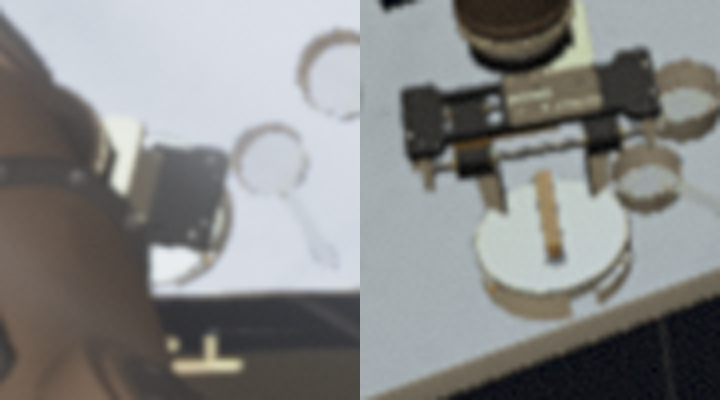

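>>> {"api": "send_rows", "payload": {
  "rows": "0 0 0 -0.04 0.04 0.1 0.7;0 0 0 0 0 0.1 0.7;0 0 0 0 0 0.1 0.7;0 0 0 0 0 0.1 0.7;0 0 0 0 0 0.05 0.7;0 0 0 0 0 0.05 0.7;0 0 0 0 0 0 0.7;0 0 0 0 0 0 0.7"
}}

```text
time_s: 12.4
position: [0.4696, 0.3861, 0.028]
orientation: [0.107, 0.994, -0.0, -0.0]
force: [0.7, 0.1, 0.1]
opening: 0.0639
grasp_force: 0.0
```

>>> {"api": "send_rows", "payload": {
  "rows": "0 0 0 0 0 0.05 0.7;0 0 0 0 0 0 0.7;0 0 0 0 0 0.05 0.7;0 0 0 0 0 0 0.7;0 0 0 0 0 0.05 0.7;0 0 0 0 0 0 0.7;0 0 0 0 0 0.05 0.7;0 0 0 0 0 0 0.7"
}}

```text
time_s: 13.07
position: [0.4694, 0.386, 0.0197]
orientation: [0.107, 0.994, -0.0, -0.0]
force: [-0.5, -0.5, 0.2]
opening: 0.0643
grasp_force: 0.0
```

>>> {"api": "send_rows", "payload": {
  "rows": "0 0 0 0 0 0 0;0 0 0 0 0 0 0;0 0 0 0 0 0 0;0 0 0 0 0 0 0;0 0 0 0 0 0 0;0 0 0 0 0 0 0;0 0 0 0 0 0 0;0 0 0 0 0 0 0",
  "grip_force": 45
}}

```text
time_s: 13.73
position: [0.4696, 0.3861, 0.0201]
orientation: [0.107, 0.994, -0.0, -0.0]
force: [-0.1, -3.5, 1.7]
opening: 0.0152
grasp_force: 2.8
```

>>> {"api": "send_rows", "payload": {
  "rows": "0 0 0 0 0 0 0;0 0 0 0 0 0 0;0 0 0 0 0 0 0;0 0 0 0 0 0 0;0 0 0 0 0 0 0;0 0 0 0 0 0 0;0 0 0 0 0 0 0;0 0 0 0 0 0 0"
}}

```text
time_s: 14.4
position: [0.4695, 0.3859, 0.02]
orientation: [0.107, 0.994, -0.0, -0.0]
force: [-0.0, -1.5, 2.4]
opening: 0.0134
grasp_force: 45.0
```

>>> {"api": "send_rows", "payload": {
  "rows": "0 0 0 0 0 -0.05 0;0 0 0 0 0 -0.1 0;0 0 0 0 0 -0.2 0;0 0 0 0 0 -0.4 0;0 0 0 0 0 -0.6 0;0 0 0 0 0 -0.6 0;0 0 0 0 0 -0.6 0;0 0 0 0 0 -0.6 0"
}}

```text
time_s: 15.07
position: [0.4694, 0.386, 0.1477]
orientation: [0.107, 0.994, 0.0, 0.0]
force: [0.2, -0.1, -4.5]
opening: 0.0135
grasp_force: 45.0
```

>>> {"api": "send_rows", "payload": {
  "rows": "0 0 0 0 0 -0.6 0;0 0 0 0 0 -0.6 0;0 0 0 0 0 -0.5 0;0 0 0 0 0 -0.3 0;0 0 0 0 0 -0.2 0;0 0 0 0 0 -0.1 0;0 0 0 0 0 0 0;0 0 0 0 0 0 0"
}}

```text
time_s: 15.73
position: [0.4692, 0.3858, 0.2373]
orientation: [0.107, 0.994, -0.0, -0.0]
force: [1.0, 0.0, -5.3]
opening: 0.0134
grasp_force: 45.0
```

Run:
```python
from h import *
to((.5155,-.0945,.25),130)
o=telemetry.get_obs();print(o['wrist_torque'],o['opening'])
```

```text
15.7333 [0.4692 0.3858 0.2373] yaw 167.69 q [-0.86  0.37  0.12  1.55 -0.05  1.22  0.62] F [ 1.   0.  -5.3]
shift [ -3.691 -11.484  -0.309] ('turn', 0.658)
[-0.04403662  0.04257926  0.01414861] 0.013406747589635604
```

>>> {"api": "send_rows", "payload": {
  "rows": "0 0 0 -0.06 -0.2 0 0;0 0 0 -0.13 -0.4 0 0;0 0 0 -0.2 -0.62 0 0;0 0 0 -0.2 -0.62 0 0;0 0 0 -0.2 -0.62 0 0;0 0 0 -0.2 -0.62 0 0;0 0 0 -0.2 -0.62 0 0;0 0 0 -0.2 -0.62 0 0"
}}

```text
time_s: 16.4
position: [0.4866, 0.2019, 0.2376]
orientation: [0.108, 0.994, -0.001, -0.0]
force: [0.8, -0.0, -4.0]
opening: 0.0134
grasp_force: 45.0
```

>>> {"api": "send_rows", "payload": {
  "rows": "0 0 0 -0.2 -0.62 0 0;0 0 0 -0.2 -0.62 0 0;0 0 0 -0.2 -0.62 0 0;0 0 0 -0.2 -0.62 0 0;0 0 0 -0.2 -0.62 0 0;0 0 0 -0.2 -0.62 0 0;0 0 0 -0.2 -0.62 0 0;0 0 0 -0.2 -0.62 0 0"
}}

```text
time_s: 17.07
position: [0.506, -0.0051, 0.2376]
orientation: [0.108, 0.994, -0.0, -0.0]
force: [-0.0, 0.1, -4.3]
opening: 0.0132
grasp_force: 45.0
```

>>> {"api": "send_rows", "payload": {
  "rows": "0 0 0 -0.2 -0.62 0 0;0 0 0 -0.15 -0.5 0 0;0 0 0 -0.1 -0.3 0 0;0 0 0 -0.05 -0.15 0 0;0 0 0.1 0 0 0 0;0 0 0.1 0 0 0 0;0 0 0.1 0 0 0 0;0 0 0.1 0 0 0 0"
}}

```text
time_s: 17.73
position: [0.5125, -0.0679, 0.2376]
orientation: [0.305, 0.952, 0.0, -0.0]
force: [0.3, -0.3, -4.2]
opening: 0.0139
grasp_force: 45.0
```

Run:
```python
from h import *
to((.5155,-.0945,.15))
o=telemetry.get_obs();print(o['wrist_torque'],o['opening'])
```

```text
17.7333 [ 0.5125 -0.0679  0.2376] yaw 144.47 q [-0.31  0.22  0.41  1.79 -0.1   1.16  1.09] F [ 0.3 -0.3 -4.2]
shift [-0.45  -0.496  2.191] 
[-0.06197839 -0.02684023  0.0205265 ] 0.013899218023364704
```

>>> {"api": "send_rows", "payload": {
  "rows": "0 0 0 -0.1 -0.1 0 0;0 0 0 -0.15 -0.2 0.1 0;0 0 0 -0.15 -0.15 0.3 0;0 0 0 -0.05 -0.05 0.5 0;0 0 0 0 0 0.6 0;0 0 0 0 0 0.5 0;0 0 0 0 0 0.3 0;0 0 0 0 0 0.1 0"
}}

```text
time_s: 18.4
position: [0.5146, -0.0954, 0.1396]
orientation: [0.301, 0.953, -0.001, -0.002]
force: [-0.4, 0.6, -5.2]
opening: 0.0138
grasp_force: 45.0
```

Run:
```python
from h import *
to((.5155,-.0945,.0935))
s=vision.get_image('scene');np.save('s4.npy',s);t=vision.get_image('top')
f=lambda im,x0,y0:cv2.resize(im[y0:y0+100,x0:x0+90],None,fx=4,fy=4,interpolation=cv2.INTER_CUBIC)
cv2.imwrite('pics/c7.png',np.hstack([f(t,272,150),f(s,255,150)])[:,:,::-1])
s=s.astype(int)
# extents of lid & tin silhouettes: row profiles
for v in range(205,240,3): print(v,s[v,276:330,:].sum(1)//3)
```

```text
18.4 [ 0.5146 -0.0954  0.1396] yaw 144.91 q [-0.23  0.33  0.4   1.91 -0.16  0.94  1.21] F [-0.4  0.6 -5.2]
shift [-0.008  0.034  1.153] 
205 [163 161 162 161 162 163 164 156 146 148 134 148 177 190 192 192 190 190
 190 189 189 189 181 147 124 118 131 147 174 189 190 189 189 188 188 188
 189 191 192 189 177 149  95  60  54  55  57  54  56  56  74 121 159 163]
208 [164 164 162 163 163 164 163 153 125  95  94  92  91  92 111 138 161 178
 184 188 191 195 191 193 193 193 191 192 191 191 191 192 192 191 191 185
 172 149 124  95  87  90  77  58  56  56  54  51  46  69 116 157 164 164]
211 [162 164 165 162 162 161 162 165 159 139 102  93  97 102 102 103 106 102
  98 102 101 103 106 117 118 116 114 115 115 114 102 103 102  97  98  98
  99 108 117 106  90  74  54  47  56  76  96 119 148 163 163 163 161 163]
214 [164 163 162 163 162 162 163 162 155 154 158 144 111 101 101 106 108 109
 109 112 111 114 113 114 113 104  75  68  66  65  76  83 108 127 124 110
 102  96  97 108 133 156 165 164 165 166 164 165 163 162 162 161 161 162]
217 [163 162 163 161 162 162 159 156 159 175 150 115 120 109  84  6
[... 1024 characters left out ...]
168 168 168 166 155 157 162]
232 [164 165 167 168 164 167 159 129  90  86  95  98 100 106 109 108 108 109
 109 102  95  96  97  96  93  95  94  95  95  93  96  98 104 103 102 101
  95  90  89  88 120 160 168 167 167 167 167 169 165 169 168 169 166 162]
235 [164 163 163 164 166 166 166 153 107  81  89  98 102 104 107 110 108 113
 113 112 113 115 114 113 114 113 114 112 110 111 108 108 106 106 103  99
  95  91  81  86 128 164 170 166 170 168 168 169 166 167 166 168 167 168]
238 [163 165 163 164 162 162 163 166 167 158 132  96  88  97 107 110 111 110
 110 113 114 111 114 113 112 112 112 111 111 109 107 107 106 105 102  92
  81  88 119 149 165 167 168 167 167 168 168 166 167 167 167 168 167 167]
```

>>> {"api": "send_rows", "payload": {
  "rows": "0 0 0 0 0.03 0.2 0;0 0 0 0 0 0.2 0;0 0 0 0 0 0.15 0;0 0 0 0 0 0.1 0;0 0 0 0 0 0.1 0;0 0 0 0 0 0.1 0;0 0 0 0 0 0.05 0;0 0 0 0 0 0 0"
}}

```text
time_s: 19.17
position: [0.5171, -0.0934, 0.1056]
orientation: [0.303, 0.953, -0.0, -0.0]
force: [-0.3, -0.9, -3.9]
opening: 0.0137
grasp_force: 45.0
```

>>> {"api": "send_rows", "payload": {
  "rows": "0 0 0 0 -0.03 0.05 0;0 0 0 0 0 0.05 0;0 0 0 0 0 0.05 0;0 0 0 0 0 0.05 0;0 0 0 0 0 0.03 0;0 0 0 0 0 0.02 0;0 0 0 0 0 0 0;0 0 0 0 0 0 0"
}}

```text
time_s: 19.83
position: [0.5166, -0.0944, 0.096]
orientation: [0.303, 0.953, -0.0, -0.0]
force: [-0.2, -0.1, -3.9]
opening: 0.0135
grasp_force: 45.0
```

>>> {"api": "send_rows", "payload": {
  "rows": "0 0 0 0 0 0.03 0;0 0 0 0 0 0.03 0;0 0 0 0 0 0.03 0;0 0 0 0 0 0.03 0;0 0 0 0 0 0 0;0 0 0 0 0 0 0;0 0 0 0 0 0 0;0 0 0 0 0 0 0"
}}

```text
time_s: 20.5
position: [0.5167, -0.0944, 0.0913]
orientation: [0.303, 0.953, 0.0, 0.0]
force: [-0.8, -0.6, -2.6]
opening: 0.0137
grasp_force: 45.0
```

>>> {"api": "send_rows", "payload": {
  "rows": "0 0 0 0 0 0.03 0;0 0 0 0 0 0.03 0;0 0 0 0 0 0.03 0;0 0 0 0 0 0.03 0;0 0 0 0 0 0.03 0;0 0 0 0 0 0 0;0 0 0 0 0 0 0;0 0 0 0 0 0 0"
}}

```text
time_s: 21.17
position: [0.5167, -0.0943, 0.0869]
orientation: [0.303, 0.953, 0.001, 0.0]
force: [-7.8, 1.5, 22.6]
opening: 0.0137
grasp_force: 45.0
```

>>> {"api": "send_rows", "payload": {
  "rows": "0 0 0 0 0 -0.05 0;0 0 0 0 0 0 0;0 0 -0.05 0 0 0 0;0 0 -0.05 0 0 0 0;0 0 -0.05 0 0 0 0;0 0 -0.05 0 0 0 0;0 0 0 0 0 0 0;0 0 0 0 0 0 0"
}}

```text
time_s: 21.83
position: [0.5167, -0.0945, 0.087]
orientation: [0.207, 0.978, 0.0, 0.0]
force: [0.0, 0.1, -3.9]
opening: 0.0136
grasp_force: 45.0
```

Run:
```python
from h import *
to((.5155,-.0945,.088));o=telemetry.get_obs();print(o['wrist_torque'],o['opening'])
```

```text
21.8333 [ 0.5167 -0.0945  0.087 ] yaw 156.14 q [-0.17  0.4   0.33  1.96 -0.17  0.81  1.41] F [ 0.   0.1 -3.9]
shift [ 0.026 -0.012 -0.024] 
[-0.11363523 -0.06415171  0.04351496] 0.013647823571560386
```

>>> {"api": "send_rows", "payload": {
  "rows": "0 0 -0.082 0 0 0 0;0 0 -0.082 0 0 0 0;0 0 -0.082 0 0 0 0;0 0 -0.082 0 0 0 0;0 0 -0.082 0 0 0 0;0 0 -0.082 0 0 0 0;0 0 -0.077 0 0 0 0;0 0 0 0 0 0 0"
}}

```text
time_s: 22.5
position: [0.5165, -0.0945, 0.087]
orientation: [-0.078, 0.997, 0.0, -0.0]
force: [-0.2, -0.3, -2.0]
opening: 0.0136
grasp_force: 45.0
```

Run:
```python
from h import *
to((.5155,-.0945,.088),188.7);o=telemetry.get_obs();print(o['wrist_torque'],o['opening'])
```

```text
22.5 [ 0.5165 -0.0945  0.087 ] yaw -171.07 q [-0.06  0.39  0.18  1.95 -0.1   0.81  1.9 ] F [-0.2 -0.3 -2. ]
shift [ 0.024  0.005 -0.024] ('turn', 0.004)
[ 0.03182768 -0.03155952  0.01669879] 0.01356340678369224
```

>>> {"api": "send_rows", "payload": {
  "rows": "0 0 0 0 0 -0.05 0;0 0 0 0 0 -0.05 0;0 0 0 0 0 -0.05 0;0 0 0 0 0 -0.05 0;0 0 0 0 0 -0.05 0;0 0 0 0 0 0 0;0 0 0 0 0 0 0;0 0 0 0 0 0 0"
}}

```text
time_s: 23.17
position: [0.5166, -0.0944, 0.0972]
orientation: [-0.077, 0.997, 0.0, 0.0]
force: [-0.1, -0.6, -2.8]
opening: 0.0136
grasp_force: 45.0
```

Run:
```python
from h import *
F=[]
for i in range(4):
    vision.get_image('scene');F.append(telemetry.get_obs()['force'][2])
print(np.round(F,1));to((.5155,-.0945,.088),188.7)
```

```text
[-2.9 -3.1 -2.3 -3.4]
23.3667 [ 0.5165 -0.0944  0.0971] yaw -171.18 q [-0.06  0.38  0.19  1.94 -0.09  0.83  1.9 ] F [-0.1  0.2 -3.4]
shift [0.025 0.002 0.228] ('turn', 0.002)
```

>>> {"api": "send_rows", "payload": {
  "rows": "0 0 0 0 0 -0.1 0;0 0 0 0 0 -0.1 0;0 0 0 0 0 -0.1 0;0 0 0 0 0 -0.15 0;0 0 0 0 0 -0.15 0;0 0 0 0 0 -0.15 0;0 0 0 0 0 -0.2 0;0 0 0 0 0 -0.2 0"
}}

```text
time_s: 24.03
position: [0.5166, -0.0944, 0.1441]
orientation: [-0.077, 0.997, 0.0, 0.0]
force: [0.4, 0.1, -3.3]
opening: 0.0134
grasp_force: 45.0
```

>>> {"api": "send_rows", "payload": {
  "rows": "0 0 0 0 0 -0.3 0;0 0 0 0 0 -0.4 0;0 0 0 0 0 -0.4 0;0 0 0 0 0 -0.3 0;0 0 0 0 0 -0.15 0;0 0 0 0 0 0 0;0 0 0 0 0 0 0;0 0 0 0 0 0 0"
}}

```text
time_s: 24.7
position: [0.516, -0.0943, 0.2045]
orientation: [-0.077, 0.997, 0.0, -0.001]
force: [0.0, -0.3, -2.7]
opening: 0.0137
grasp_force: 45.0
```

Run:
```python
from h import *
to((.5155,-.0945,.205),188.7);o=telemetry.get_obs();print(o['opening'],o['grasp_force'],o['orientation'])
s=vision.get_image('scene');t=vision.get_image('top')
cv2.imwrite('pics/fin.png',np.hstack([cv2.resize(t[140:290,250:400],None,fx=2.6,fy=2.6,interpolation=cv2.INTER_CUBIC),cv2.resize(s[130:280,220:370],None,fx=2.6,fy=2.6,interpolation=cv2.INTER_CUBIC)])[:,:,::-1])
```

```text
24.7 [ 0.516  -0.0943  0.2045] yaw -171.17 q [-0.09  0.26  0.21  1.81 -0.06  1.08  1.87] F [ 0.  -0.3 -2.7]
shift [ 0.014 -0.003 -0.012] ('turn', 0.002)
0.01372838722424552 44.99259173870087 [-7.70229747e-02  9.97029137e-01  1.08885988e-04 -5.91243536e-04]
```

View pics/fin.png

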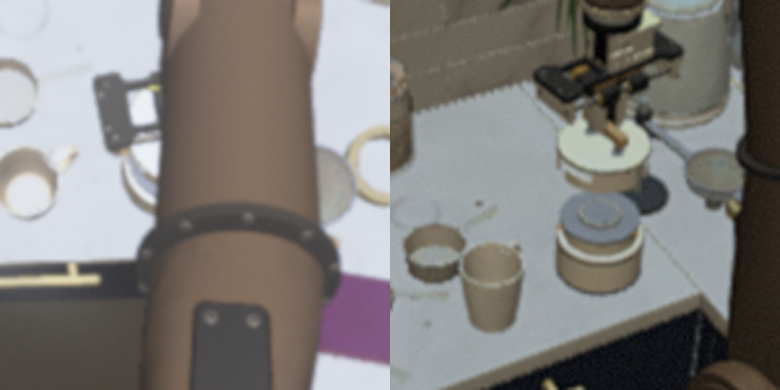

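The right half shows the outer lid held level at about (603,150). The inner lid sits flat in the tin at (600,215), the funnel is clear at (715,170), and the mug hasn't moved.

```bash
python3 -c "
from cell import workorder
print(workorder.sign_off())"
```

```text
the job is handed in; nothing more can be done
None
```

The job is handed in at about 25 s: the funnel is swung clear at about 1.08 rad, the inner lid is seated in the tin, and the outer lid is held level by its handle about 10 cm above the tin's rim; the sign-off returned no verdict.

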